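# Unscrew the refill station's cap of unknown thread

## Robot

A 7-joint arm with a two-finger parallel gripper is mounted at the origin on the work surface. World frame = base frame: x ahead of the robot, y to its left, z up, the work surface at z = 0. Lengths are in m, angles in rad, forces in N, time in s.
With the tool pointing down it reaches from about 0.4 to 0.75 m from the base axis. Payload 19.5 kg.
Tool frame: the origin (TCP) lies midway between the tips of the shut fingers; the grasp point (between the pads) lies 19 mm behind it; z points along the fingers, y is the line along which they close (so a half turn about z gives the same grasp; the last joint's range is limited). The gripper opens to 85 mm and grips with 20 to 120 N. Pads are 22 mm wide; open, the fingers measure 114 mm over their backs; the gripper's body (76 mm by 85 mm) begins 54 mm behind the grasp point. The pads swing forward as they close: fully open they stand 13 mm farther back than shut.
Start: joints at [1.242, 0.707, -0.028, 1.485, 0.022, 0.951, -0.075], TCP at [0.163, -0.551, 0.231] pointing down, gripper open.
Joint ranges: [-2.71, 2.71], [-0.32, 2.16], [-1.57, 1.52], [0, 2.45], [-1.46, 4.6], [0, 2.02], [-2.83, 2.83]. Speed limits (rad/s): [1.89, 1.89, 2.57, 2.57, 3.01, 3.01, 3.01].

## Interface

Orientations are given as a 3x3 rotation matrix whose columns are the frame's x, y, z axes.
In Python, from cell import arm gives the robot as it stands.
- The arm moves only by the tool jog_arm, never from a script. Its argument "moves" is a list of rows, each an object of numbers: "tx", "ty", "tz": the shift along the world's x, y, z in mm; "twist": the turn about the world's z in degrees; "jaw": the closure, from 0 (fully open) to 1 (shut). A call has 1 to 5 rows; each row is the pose to reach, as a shift and turn from the pose commanded when the call began; what a row does not reach only later rows make up. A row lasts 1/10 s, in which the tool goes at most 50 mm and 8.59 degrees, less where a joint would pass 70% of its speed; a pose out of reach is approached as far as the arm can. A call with a gripper value outside its range is refused whole. The fingers move at their own pace and stop on an object; "squeeze" is the grip in N (left out, the last holds). Time passes only in rows, so rows that repeat a pose let the fingers close. It gives the time, the measured TCP pose, the force, the opening and the grip force at its end, in the units of the state.
- arm.get_obs(): the state, without advancing time (a new reading comes with each control period).
- arm.snapshot(name): name is "scene" or "top"; returns (picture, depth): 400x640x3 uint8, red, green, blue; 400x640 float32, m along the optical axis (not along the pixel's ray), 0 where there is no reading.
- arm.camera_params(name): a dict with "K" (3x3 intrinsics, pixels), "origin" and "orientation" of the camera in the world. Camera axes: x right, y up, looking along -z (the intrinsics and any distortion apply to the point x, -y, -z); pixel columns grow to the right and rows downward; lengths in m; the calibration is good to about 2 mm. A picture is of the moment at which its call begins. camera_params takes no time and is no camera call.
- arm.hand_in(): hands the job in; it is judged then, once.
Trained networks look in the newest picture that a camera, given by its name, has taken for a name from the list of things; names that differ only in an ending like _2 or _b are one class to them, and where a whole thing is asked for, a point or a joint stands for the part that bears it (a point fixed in the world has none). Each returns a list of dicts, best first, with "score" (0 to 1); they miss things now and then, are a little off and sometimes report something else, mostly with a low value. They report only what shows in the picture. A call takes as long as a camera call.
- arm.search_frame(camera, target): "box" ([left, top, right, bottom] in pixels, round what is visible of it).
The state is a dict: "time": time; "qpos": joint angles; "qd": joint speeds; "tau": joint torques, N m; "tool_pos": TCP position; "orientation": TCP orientation; "wrist_force": force on the tool from outside, world axes, zero at the start; "moment": the same for the moment, N m; "opening": finger opening in m; "grip_force": force on a finger pad.
Only numpy, scipy, OpenCV 4.12 (cv2) and the standard library are available. Lean on these libraries where they do the work, as an engineer would, in place of code of your own. Each camera call takes 0.05 s, during which the arm holds its last target. There are 200 camera calls.

## Task

On the shop counter, first take the yellow carton that crowds the filler of the ink refill station and stand it upright in the black returns tray, and let go of it. Then unscrew the orange cap from the filler: nobody remembers whether it has a normal or a reverse thread, so find out by trying which way loosens it, turn it until it comes free and lift it straight off. Finish while still holding the cap in the gripper, the right way up and about 15 cm above where it sat, without disturbing the other goods on the counter.

Things in the scene. Friction and masses are not known exactly. Their poses are not given: they have to be found in the camera images.
- station: Ink refill station, fixed to the counter: a grey plate 170 (x) x 255 (y) x 10 mm thick, on it a white round filler turret 60 mm across whose top is 80 mm above the counter, and a blue reservoir block (110 x 90 mm, top 115 mm above the counter) whose middle is 125 mm from the turret's axis along +y. Origin on the counter under the turret's axis; z up.
- filler (a point): Point on the turret's axis, on its top 80 mm above the counter; axes as the station's. A 25 mm threaded neck is hidden in the cap. Its hand changes by chance each time. The wrong way the cap turns at most 23 degrees, to a hard stop; the right way it turns easily, without rising, and lifts off once turned 40 to 55 degrees from the start (free up to 125). Before that it has 2 mm of play upwards.
- cap: Orange twelve-sided screw cap, loose part, 50 g, 44 mm across flats (one flat faces its +x, then every 30 degrees), 30 mm high, white mark on top towards its +x. Origin: centre of its underside; z up, the screw axis. Seated, its underside is 1 mm above the turret top. At the start its x axis is within 6 degrees of the station's x. A normal thread loosens counter-clockwise seen from above.
- carton: Yellow carton of crayons with red panels, standing upright on the station's plate beside the cap (near face 12 to 17 mm from the cap's side), 34 (x) x 52 (y) x 145 (z) mm, 100 to 200 g. Origin: centre of its underside; its top is then 155 mm above the counter, 44 mm above the top of the cap.
- tray: Black open returns tray fixed to the counter, outside 170 (x) x 130 (y) x 28 mm high, walls and floor 4 mm thick, empty. Origin: centre of its underside, on the counter.
- glue: Bystander, loose, leave alone: white glue bottle with orange spout, 42 mm across, 124 mm tall, standing. Origin: centre of its underside.
- tape: Bystander, loose, leave alone: roll of pale tape lying flat, 90 mm across, 24 mm high. Origin: centre of its underside.
- sharpener: Bystander, loose, leave alone: red block pencil sharpener, 50 x 34 x 40 mm, standing. Origin: centre of its underside.
- highlighter: Bystander, loose, leave alone: green highlighter with black cap, lying, 120 x 23 x 17 mm. Origin: centre of its underside.
- eraser: Bystander, loose, leave alone: small white and blue eraser, 45 x 22 x 13 mm, lying. Origin: centre of its underside.

How it is judged:
By the outcome, as a careful person would: the job done as asked, in the order asked, and still so for the second after the job is handed in, while the arm keeps its last pose, push and grip.
It also fails if it takes over 67 s, if anything falls off the work surface, if the arm or the gripper's body presses on something with over 40 N, if the wrist force passes 120 N, or if a joint passes its speed limit or range.

## Working session

There is one attempt and no reset: what is moved stays moved. The work goes in short steps, Python scripts to look and compute and a tool call to move; the robot and the scene stay as the last step left them, time stands still between calls to the robot, and variables do not carry over. Pictures are saved under pics/ and viewed, at most 10 in all, crops included, and the job is handed in when it is done.

Besides the shell and the picture viewer there is one more tool, called after "Request:" by a JSON object that holds its "name" and its "arguments", one argument or row to a line. jog_arm: Moves the arm, as the interface text tells. Its arguments: {"type":"object","properties":{"moves":{"type":"array"},"squeeze":{"type":"number"}},"required":["moves"]}

```bash
mkdir -p pics
cat > h.py <<'E'
import numpy as np, cv2
from cell import arm
def shot(c):
    rgb,d=arm.snapshot(c); return rgb,d
def cloud(c,d):
    p=arm.camera_params(c);K=np.array(p['K']);v,u=np.mgrid[0:d.shape[0],0:d.shape[1]]
    x=(u-K[0,2])/K[0,0]*d;y=(v-K[1,2])/K[1,1]*d
    P=np.stack([x,-y,-d],-1)@np.array(p['orientation']).T+np.array(p['origin'])
    P[d==0]=np.nan
    return P
E
python3 - <<'E'
from h import *
for c in('scene','top'):
    r,d=shot(c);cv2.imwrite(f'pics/{c}1.png',r[:,:,::-1]);p=arm.camera_params(c);print(c,{k:(np.round(v,3).tolist() if not isinstance(v,str) else v) for k,v in p.items()})
    P=cloud(c,d);np.save(c+'.npy',P)
    for t in['station','cap','carton','tray','glue','tape','sharpener','highlighter','eraser']:
        L=arm.search_frame(c,t)
        for q in L[:2]:
            b=np.array(q['box']);u,v=((b[:2]+b[2:])/2).astype(int);print(t,round(q['score'],2),b.round().tolist(),P[min(v,399),min(u,639)].round(3))
print(arm.get_obs())
E
```

```text
scene {'K': [[515.936, 0.0, 313.381], [0.0, 515.936, 187.871], [0.0, 0.0, 1.0]], 'origin': [1.307, -0.546, 1.037], 'orientation': [[0.585, -0.603, 0.543], [0.811, 0.426, -0.401], [0.01, 0.675, 0.738]]}
station 0.61 [292.0, 120.0, 396.0, 206.0] [0.55  0.116 0.047]
cap 0.72 [317.0, 142.0, 336.0, 160.0] [0.538 0.061 0.109]
carton 0.6 [311.0, 116.0, 333.0, 163.0] [0.493 0.079 0.108]
tray 0.89 [194.0, 193.0, 268.0, 264.0] [ 0.536 -0.237  0.002]
glue 0.62 [287.0, 219.0, 304.0, 258.0] [ 0.708 -0.154  0.084]
tape 0.75 [119.0, 251.0, 162.0, 288.0] [ 0.518 -0.471 -0.   ]
tape 0.54 [288.0, 122.0, 395.0, 205.0] [0.546 0.109 0.044]
sharpener 0.68 [408.0, 108.0, 429.0, 127.0] [0.521 0.421 0.04 ]
highlighter 0.86 [241.0, 263.0, 264.0, 308.0] [ 0.719 -0.282  0.017]
eraser 0.59 [352.0, 216.0, 373.0, 231.0] [0.721 0.042 0.01 ]
eraser 0.28 [190.0, 194.0, 268.0, 262.0] [ 0.533 -0.238  0.005]
top {'K': [[389.461, 0.0, 318.704], [0.0, 389.461, 194.319], [0.0, 0.0, 1.0]], 'origin': [0.509, -0.017, 1.332], 'orientation': [[-0.016, 0.996, -0.088], [-1.0, -0.015, 0.009], [0.007, 0.088, 0.996]]}
station 0.81 [
[... 943 characters left out ...]
([-6.82009475e-04,  6.93956008e-04, -7.55770776e-05, -1.84387546e-04,
        1.10136304e-05, -7.18781447e-04, -2.09044983e-05]), 'tau': array([ 1.04796905e-03, -8.82966542e+01,  1.23445854e+00, -2.36373568e+01,
        1.70022802e-02,  1.76533948e-03,  3.41581313e-05]), 'tool_pos': array([ 0.16266991, -0.55148288,  0.23127519]), 'orientation': array([[ 9.59170651e-01,  2.82827972e-01,  3.26538299e-05],
       [ 2.82827967e-01, -9.59170647e-01,  1.04148603e-04],
       [ 6.07767335e-05, -9.06608673e-05, -9.99999994e-01]]), 'wrist_force': array([ 0.02292975, -0.34432207,  0.2905646 ]), 'moment': array([-0.01463915, -0.01204345, -0.0242611 ]), 'grip_force': 0.0, 'opening': 0.08514939881999721}
```

Run:
```python
from h import *
a=cv2.imread('pics/scene1.png');b=cv2.imread('pics/top1.png')
cv2.imwrite('pics/a.png',np.vstack([cv2.resize(a[100:300,110:440],None,fx=2.2,fy=1.5)[:, :726],cv2.resize(b[150:260,160:480],(726,250))]))
for c,im in(('scene',a),('top',b)):
    P=np.load(c+'.npy');x,y,z=P[...,0],P[...,1],P[...,2]
    near=(abs(x-.52)<.15)&(abs(y-.1)<.2)
    h=cv2.cvtColor(im,cv2.COLOR_BGR2HSV)
    def rep(n,m):
        q=P[m];
        if len(q)<5: print(c,n,len(q));return
        R=cv2.minAreaRect((q[:,:2]*1000).astype(np.float32));print(c,n,len(q),'med',np.median(q,0).round(4),'rect',np.round(R[0],1),np.round(R[1],1),round(R[2],1),'min',q.min(0).round(3),'max',q.max(0).round(3))
    rep('cartontop',near&(z>.145)&(z<.17))
    rep('captop',near&(z>.104)&(z<.118)&(h[...,0]>4)&(h[...,0]<18)&(h[...,1]>140)&(x>.505))
    rep('resv',near&(z>.109)&(z<.12)&(h[...,0]>90)&(h[...,0]<130)&(h[...,1]>80))
    rep('turret',near&(z>.073)&(z<.086)&(x>.505)&(y<.13))
    rep('tray',(z>.02)&(z<.034)&(abs(x-.54)<.13)&(abs(y+.24)<.1))
    rep('plate',near&(z>.006)&(z<.014))
```

```text
scene cartontop 219 med [0.4833 0.087  0.1542] rect [478.4  88.2] [51.8 41.1] 73.3 min [0.455 0.058 0.145] max [0.503 0.115 0.159]
scene captop 167 med [0.5318 0.0655 0.1108] rect [530.7  67.5] [41.4 46.4] 74.8 min [0.506 0.045 0.104] max [0.554 0.088 0.116]
scene resv 899 med [0.5678 0.1854 0.1148] rect [554.6 145. ] [175.6 108.4] 76.6 min [0.49  0.07  0.109] max [0.626 0.242 0.12 ]
scene turret 141 med [0.5462 0.0557 0.0794] rect [537.6  64.7] [56.4 45.7] 54.4 min [0.506 0.038 0.073] max [0.562 0.097 0.086]
scene tray 548 med [ 0.5543 -0.2399  0.0263] rect [ 545.1 -238.6] [131.8 176.4] 87.3 min [ 0.455 -0.308  0.02 ] max [ 0.635 -0.171  0.034]
scene plate 1970 med [0.574  0.061  0.0099] rect [523.  101.2] [385.1 274. ] 89.2 min [ 0.388 -0.093  0.006] max [0.663 0.292 0.014]
top cartontop 197 med [0.4794 0.0886 0.1544] rect [479.9  89.2] [51.8 33.7] 72.6 min [0.458 0.061 0.148] max [0.5   0.116 0.161]
top captop 105 med [0.5277 0.0703 0.1107] rect [531.3  68. ] [38.3 35.5] 44.8 min [0.512 0.049 0.104] max [0.549 0.086 0.117]
top resv 944 med [0.5609 0.1885 0.114 ] rect [562.3 188.8] [ 88.  109.1] 75.3 min [0.501 0.136 0.109] max [0.624 0.242 0.12 ]
top turret 106 med [0.5307 0.0629 0.0792] rect [532.8  69.4] [58.1 54.6] 89.0 min [0.505 0.04  0.075] max [0.56  0.099 0.086]
top tray 254 med [ 0.5522 -0.2523  0.0268] rect [ 565.3 -239.1] [130.6 209.5] 87.8 min [ 0.459 -0.306  0.02 ] max [ 0.669 -0.17   0.033]
top plate 1806 med [0.5381 0.0803 0.0095] rect [522.   98.2] [288.2 391.7] 1.2 min [ 0.376 -0.1    0.006] max [0.67  0.295 0.014]
```

View pics/a.png

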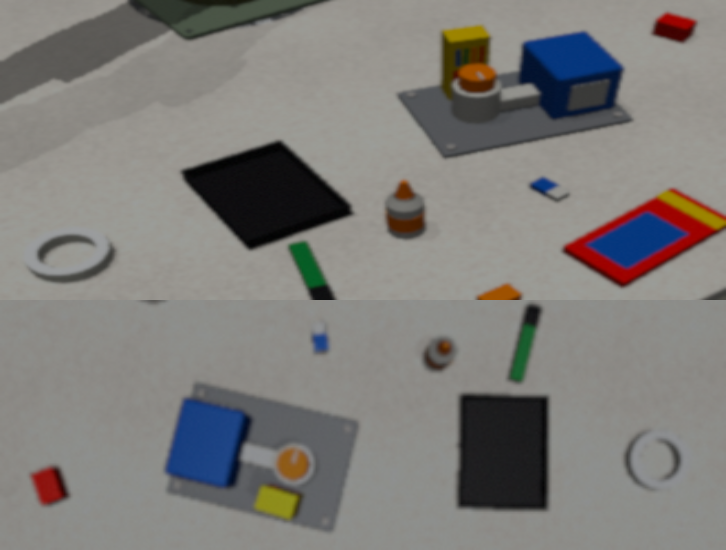

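The images show the station turned about −15°, with the yellow carton on the −x side of the cap and the black tray at about (0.545, −0.239). In the lower panel the cap is at about (293,463), the carton at (277,502) and the tray at (503,452). I'll grip the carton across its 52 mm side.

Request:
{"name": "jog_arm", "arguments": {
  "moves": [
    {"tx": 35,"ty": 35,"twist": -7,"jaw": 0},
    {"tx": 70,"ty": 70,"twist": -14,"jaw": 0},
    {"tx": 100,"ty": 105,"twist": -21,"jaw": 0},
    {"tx": 130,"ty": 140,"twist": -28,"jaw": 0},
    {"tx": 160,"ty": 170,"twist": -33.4,"jaw": 0}
  ]
}}

```text
schema error: expected keys tx, ty, tz, twist, jaw
```

Request:
{"name": "jog_arm", "arguments": {
  "moves": [
    {"tx": 32,"ty": 38,"jaw": 0},
    {"tx": 64,"ty": 76,"jaw": 0},
    {"tx": 96,"ty": 114,"jaw": 0},
    {"tx": 128,"ty": 152,"jaw": 0},
    {"tx": 160,"ty": 190,"jaw": 0}
  ]
}}

```text
schema error: expected keys tx, ty, tz, twist, jaw
```

Request:
{"name": "jog_arm", "arguments": {
  "moves": [
    {"tx": 35,"ty": 35,"tz": 0,"twist": -7,"jaw": 0},
    {"tx": 70,"ty": 70,"tz": 0,"twist": -14,"jaw": 0},
    {"tx": 100,"ty": 105,"tz": 0,"twist": -21,"jaw": 0},
    {"tx": 130,"ty": 140,"tz": 0,"twist": -28,"jaw": 0},
    {"tx": 160,"ty": 170,"tz": 0,"twist": -33.4,"jaw": 0}
  ]
}}

```text
time: 1.5
tool_pos: [0.3237, -0.3797, 0.2315]
orientation: [[0.955, -0.296, 0.0], [-0.296, -0.955, 0.0], [0.0, -0.0, -1.0]]
wrist_force: [0.9, -0.7, 0.7]
opening: 0.0858
grip_force: 0.0
```

Request:
{"name": "jog_arm", "arguments": {
  "moves": [
    {"tx": 32,"ty": 38,"tz": 0,"twist": 0,"jaw": 0},
    {"tx": 64,"ty": 76,"tz": 0,"twist": 0,"jaw": 0},
    {"tx": 96,"ty": 114,"tz": 0,"twist": 0,"jaw": 0},
    {"tx": 128,"ty": 152,"tz": 0,"twist": 0,"jaw": 0},
    {"tx": 160,"ty": 190,"tz": 0,"twist": 0,"jaw": 0}
  ]
}}

```text
time: 2.0
tool_pos: [0.4838, -0.1896, 0.2314]
orientation: [[0.957, -0.292, 0.0], [-0.292, -0.957, -0.0], [0.0, -0.0, -1.0]]
wrist_force: [0.4, -0.7, -0.0]
opening: 0.085
grip_force: 0.0
```

Request:
{"name": "jog_arm", "arguments": {
  "moves": [
    {"tx": -1,"ty": 48,"tz": 0,"twist": 0,"jaw": 0},
    {"tx": -2,"ty": 96,"tz": 0,"twist": 0,"jaw": 0},
    {"tx": -3,"ty": 144,"tz": 0,"twist": 0,"jaw": 0},
    {"tx": -4,"ty": 192,"tz": 0,"twist": 0,"jaw": 0},
    {"tx": -4,"ty": 240,"tz": 0,"twist": 0,"jaw": 0}
  ]
}}

```text
time: 2.5
tool_pos: [0.4783, 0.0505, 0.2314]
orientation: [[0.956, -0.292, 0.0], [-0.292, -0.956, 0.0], [0.0, -0.0, -1.0]]
wrist_force: [1.0, -0.4, 0.1]
opening: 0.0858
grip_force: 0.0
```

Request:
{"name": "jog_arm", "arguments": {
  "moves": [
    {"tx": 0,"ty": 25,"tz": 0,"twist": 0,"jaw": 0},
    {"tx": 0,"ty": 38,"tz": 0,"twist": 0,"jaw": 0},
    {"tx": 0,"ty": 38,"tz": -10,"twist": 0,"jaw": 0},
    {"tx": 0,"ty": 38,"tz": -30,"twist": 0,"jaw": 0},
    {"tx": 0,"ty": 38,"tz": -45,"twist": 0,"jaw": 0}
  ]
}}

```text
time: 3.0
tool_pos: [0.4786, 0.0848, 0.1851]
orientation: [[0.956, -0.294, -0.0], [-0.294, -0.956, -0.001], [-0.0, 0.001, -1.0]]
wrist_force: [0.9, -0.6, 0.3]
opening: 0.0851
grip_force: 0.0
```

Run:
```python
from h import *
a,_=shot('scene');b,_=shot('top')
cv2.imwrite('pics/b.png',np.hstack([cv2.resize(a[80:220,270:410],(400,400)),cv2.resize(b[150:270,220:340],(400,400))])[:,:,::-1])
o=arm.get_obs();print(o['time'],o['tool_pos'],o['qpos'].round(2))
```

```text
3.1 [0.47805585 0.08480019 0.18467403] [-0.39  0.67  0.26  1.87 -0.27  0.64 -1.84]
```

View pics/b.png

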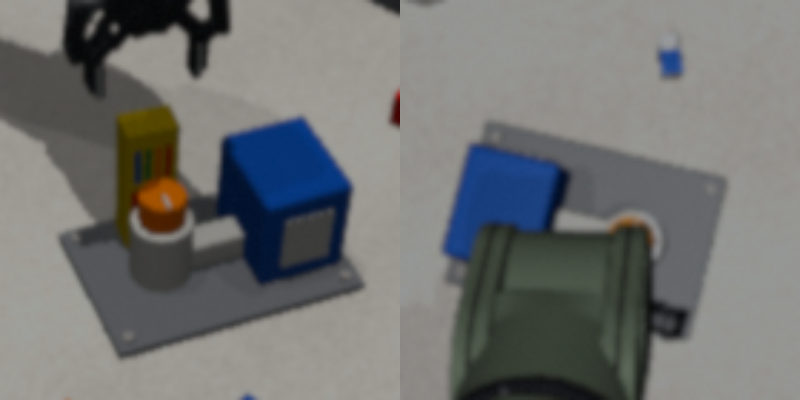

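The picture shows the open fingers straddling the carton: fingertips at (95,90) and (197,70), carton top at (148,113). I'll correct by a few mm and descend.

Request:
{"name": "jog_arm", "arguments": {
  "moves": [
    {"tx": 2,"ty": 3,"tz": -5,"twist": 0,"jaw": 0},
    {"tx": 2,"ty": 3,"tz": -25,"twist": 0,"jaw": 0},
    {"tx": 2,"ty": 3,"tz": -50,"twist": 0,"jaw": 0},
    {"tx": 2,"ty": 3,"tz": -75,"twist": 0,"jaw": 0},
    {"tx": 2,"ty": 3,"tz": -80,"twist": 0,"jaw": 0}
  ]
}}

```text
time: 3.6
tool_pos: [0.4803, 0.0891, 0.1048]
orientation: [[0.956, -0.292, -0.002], [-0.292, -0.956, -0.0], [-0.002, 0.001, -1.0]]
wrist_force: [-0.3, -0.2, -0.1]
opening: 0.0856
grip_force: 0.0
```

Request:
{"name": "jog_arm", "arguments": {
  "moves": [
    {"tx": 0,"ty": 0,"tz": 0,"twist": 0,"jaw": 0.3},
    {"tx": 0,"ty": 0,"tz": 0,"twist": 0,"jaw": 0.6},
    {"tx": 0,"ty": 0,"tz": 0,"twist": 0,"jaw": 0.6},
    {"tx": 0,"ty": 0,"tz": 0,"twist": 0,"jaw": 0.6},
    {"tx": 0,"ty": 0,"tz": 0,"twist": 0,"jaw": 0.6}
  ],
  "squeeze": 25
}}

```text
time: 4.1
tool_pos: [0.4812, 0.0894, 0.1075]
orientation: [[0.956, -0.292, 0.002], [-0.292, -0.956, 0.0], [0.002, -0.001, -1.0]]
wrist_force: [-0.2, -1.5, 5.1]
opening: 0.0519
grip_force: 26.6
```

Request:
{"name": "jog_arm", "arguments": {
  "moves": [
    {"tx": 0,"ty": 0,"tz": 8,"twist": 0,"jaw": 0.6},
    {"tx": 0,"ty": 0,"tz": 30,"twist": 0,"jaw": 0.6},
    {"tx": 0,"ty": 0,"tz": 60,"twist": 0,"jaw": 0.6},
    {"tx": 0,"ty": 0,"tz": 95,"twist": 0,"jaw": 0.6},
    {"tx": 0,"ty": 0,"tz": 125,"twist": 0,"jaw": 0.6}
  ],
  "squeeze": 40
}}

```text
time: 4.6
tool_pos: [0.4806, 0.0895, 0.234]
orientation: [[0.956, -0.292, 0.001], [-0.292, -0.956, 0.0], [0.001, -0.001, -1.0]]
wrist_force: [-0.5, 1.4, -2.2]
opening: 0.0517
grip_force: 42.4
```

Request:
{"name": "jog_arm", "arguments": {
  "moves": [
    {"tx": 3,"ty": -20,"tz": 5,"twist": 0,"jaw": 0.6},
    {"tx": 10,"ty": -55,"tz": 5,"twist": 0,"jaw": 0.6},
    {"tx": 18,"ty": -95,"tz": 5,"twist": 0,"jaw": 0.6},
    {"tx": 27,"ty": -135,"tz": 5,"twist": 0,"jaw": 0.6},
    {"tx": 35,"ty": -175,"tz": 5,"twist": 0,"jaw": 0.6}
  ]
}}

```text
time: 5.1
tool_pos: [0.5157, -0.0871, 0.2375]
orientation: [[0.957, -0.292, 0.001], [-0.292, -0.957, -0.0], [0.001, -0.0, -1.0]]
wrist_force: [1.7, 0.6, -2.8]
opening: 0.0513
grip_force: 42.4
```

Request:
{"name": "jog_arm", "arguments": {
  "moves": [
    {"tx": 8,"ty": -40,"tz": 0,"twist": 0,"jaw": 0.6},
    {"tx": 16,"ty": -80,"tz": 0,"twist": 0,"jaw": 0.6},
    {"tx": 23,"ty": -115,"tz": 0,"twist": 0,"jaw": 0.6},
    {"tx": 28,"ty": -140,"tz": 0,"twist": 0,"jaw": 0.6},
    {"tx": 29,"ty": -152,"tz": 0,"twist": 0,"jaw": 0.6}
  ]
}}

```text
time: 5.6
tool_pos: [0.5443, -0.2399, 0.2372]
orientation: [[0.956, -0.294, 0.0], [-0.294, -0.956, -0.001], [0.001, 0.001, -1.0]]
wrist_force: [0.0, -0.2, -1.9]
opening: 0.0514
grip_force: 42.4
```

Request:
{"name": "jog_arm", "arguments": {
  "moves": [
    {"tx": 0,"ty": 0,"tz": -30,"twist": 0,"jaw": 0.6},
    {"tx": 0,"ty": 0,"tz": -65,"twist": 0,"jaw": 0.6},
    {"tx": 0,"ty": 0,"tz": -100,"twist": 0,"jaw": 0.6},
    {"tx": 0,"ty": 0,"tz": -120,"twist": 0,"jaw": 0.6},
    {"tx": 0,"ty": 0,"tz": -128,"twist": 0,"jaw": 0.6}
  ]
}}

```text
time: 6.1
tool_pos: [0.5442, -0.2365, 0.1073]
orientation: [[0.957, -0.291, -0.002], [-0.291, -0.957, 0.001], [-0.002, -0.0, -1.0]]
wrist_force: [0.1, -1.0, -1.3]
opening: 0.0519
grip_force: 42.3
```

Run:
```python
from h import *
a,d=shot('scene')
cv2.imwrite('pics/c.png',cv2.resize(a[120:290,170:320],(530,600))[:,:,::-1])
```

```text
(no output)
```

View pics/c.png

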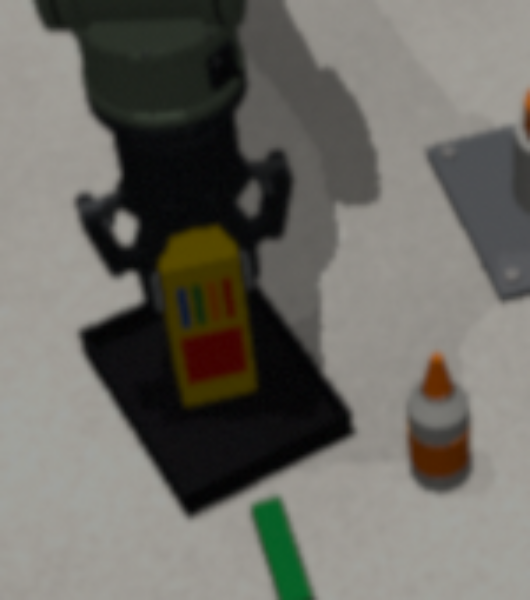

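Request:
{"name": "jog_arm", "arguments": {
  "moves": [
    {"tx": 0,"ty": 0,"tz": -2,"twist": 0,"jaw": 0.6},
    {"tx": 0,"ty": 0,"tz": -3,"twist": 0,"jaw": 0.6},
    {"tx": 0,"ty": 0,"tz": -4,"twist": 0,"jaw": 0.6},
    {"tx": 0,"ty": 0,"tz": -5,"twist": 0,"jaw": 0.6},
    {"tx": 0,"ty": 0,"tz": -5,"twist": 0,"jaw": 0.6}
  ]
}}

```text
time: 6.65
tool_pos: [0.5447, -0.2375, 0.1035]
orientation: [[0.956, -0.292, 0.0], [-0.292, -0.956, 0.0], [0.0, -0.0, -1.0]]
wrist_force: [-0.6, 0.7, -0.5]
opening: 0.0516
grip_force: 42.3
```

The carton, with its base at about (220,395), is upright over the middle of the tray and clear of the glue bottle at (440,430). I'll keep lowering until it touches.

Request:
{"name": "jog_arm", "arguments": {
  "moves": [
    {"tx": 0,"ty": 0,"tz": -1,"twist": 0,"jaw": 0.6},
    {"tx": 0,"ty": 0,"tz": -2,"twist": 0,"jaw": 0.6},
    {"tx": 0,"ty": 0,"tz": -2,"twist": 0,"jaw": 0.6}
  ]
}}

```text
time: 6.95
tool_pos: [0.5448, -0.2376, 0.1016]
orientation: [[0.956, -0.292, 0.001], [-0.292, -0.956, -0.0], [0.001, -0.0, -1.0]]
wrist_force: [-0.6, 0.8, 4.5]
opening: 0.0515
grip_force: 42.6
```

Request:
{"name": "jog_arm", "arguments": {
  "moves": [
    {"tx": 0,"ty": 0,"tz": 0,"twist": 0,"jaw": 0.3},
    {"tx": 0,"ty": 0,"tz": 0,"twist": 0,"jaw": 0.1},
    {"tx": 0,"ty": 0,"tz": 0,"twist": 0,"jaw": 0},
    {"tx": 0,"ty": 0,"tz": 0,"twist": 0,"jaw": 0},
    {"tx": 0,"ty": 0,"tz": 0,"twist": 0,"jaw": 0}
  ],
  "squeeze": 20
}}

```text
time: 7.45
tool_pos: [0.5447, -0.2375, 0.1012]
orientation: [[0.956, -0.292, 0.0], [-0.292, -0.956, 0.0], [-0.0, -0.0, -1.0]]
wrist_force: [0.2, -0.4, -0.3]
opening: 0.0853
grip_force: 0.0
```

Request:
{"name": "jog_arm", "arguments": {
  "moves": [
    {"tx": 0,"ty": 0,"tz": 15,"twist": 0,"jaw": 0},
    {"tx": 0,"ty": 0,"tz": 45,"twist": 0,"jaw": 0},
    {"tx": 0,"ty": 0,"tz": 80,"twist": 0,"jaw": 0},
    {"tx": 0,"ty": 0,"tz": 110,"twist": 0,"jaw": 0},
    {"tx": 0,"ty": 0,"tz": 125,"twist": 0,"jaw": 0}
  ]
}}

```text
time: 7.95
tool_pos: [0.5451, -0.2378, 0.2289]
orientation: [[0.956, -0.292, 0.003], [-0.292, -0.956, -0.001], [0.003, 0.0, -1.0]]
wrist_force: [-0.6, 0.3, 0.0]
opening: 0.0853
grip_force: 0.0
```

Run:
```python
from h import *
a,d=shot('scene');b,e=shot('top')
cv2.imwrite('pics/d.png',np.hstack([cv2.resize(a[80:280,170:400],(400,400)),cv2.resize(b[195:255,260:320],(400,400),interpolation=cv2.INTER_CUBIC)])[:,:,::-1])
for c,im,dd in(('scene',a,d),('top',b,e)):
    P=cloud(c,dd);x,y,z=P[...,0],P[...,1],P[...,2];h=cv2.cvtColor(im,cv2.COLOR_RGB2HSV)
    near=(abs(x-.532)<.045)&(abs(y-.067)<.045)
    m=near&(z>.106)&(z<.117);q=P[m];print(c,'cap',len(q),np.median(q,0).round(4),q.mean(0).round(4),cv2.minEnclosingCircle((q[:,:2]*1000).astype(np.float32)))
    w=q[h[m][:,1]<110] ;print('mark',len(w),w.mean(0).round(4) if len(w) else '')
    t=P[near&(z>.075)&(z<.084)];print('turret',len(t),cv2.minEnclosingCircle((t[:,:2]*1000).astype(np.float32)))
print(arm.get_obs()['qpos'].round(2))
```

```text
scene cap 178 [0.532  0.0678 0.1107] [0.5319 0.0678 0.111 ] ((528.8340454101562, 66.63548278808594), 26.264259338378906)
mark 20 [0.527  0.0751 0.111 ]
turret 124 ((531.69970703125, 67.365966796875), 30.347537994384766)
top cap 152 [0.5307 0.0702 0.1105] [0.5312 0.0696 0.1107] ((530.88037109375, 69.14434814453125), 22.115615844726562)
mark 27 [0.5349 0.0707 0.1106]
turret 102 ((531.092041015625, 69.30624389648438), 29.600034713745117)
[ 0.24  0.75  0.24  1.42 -0.2   0.99 -1.34]
```

View pics/d.png

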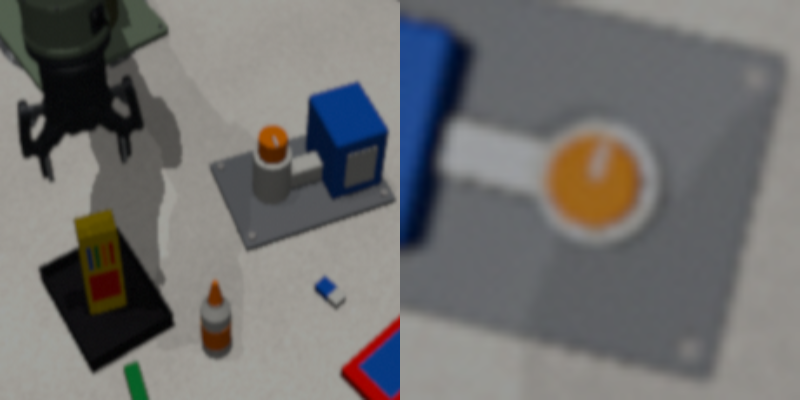

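The carton stands upright in the tray and is released, at about (100,260). The cap is at (595,180) in the top crop, with its mark pointing to about −14°. I'll go above it with the fingers closing along −14°.

Request:
{"name": "jog_arm", "arguments": {
  "moves": [
    {"tx": -1,"ty": 25,"tz": 0,"twist": 7.5,"jaw": 0},
    {"tx": -2,"ty": 55,"tz": 0,"twist": 15,"jaw": 0},
    {"tx": -4,"ty": 90,"tz": 0,"twist": 22.5,"jaw": 0},
    {"tx": -5,"ty": 120,"tz": 0,"twist": 30,"jaw": 0},
    {"tx": -6,"ty": 150,"tz": 0,"twist": 37.5,"jaw": 0}
  ]
}}

```text
time: 8.55
tool_pos: [0.5382, -0.0861, 0.2255]
orientation: [[0.934, 0.356, -0.001], [0.356, -0.934, 0.0], [-0.001, -0.001, -1.0]]
wrist_force: [-0.1, -0.1, 0.2]
opening: 0.0857
grip_force: 0.0
```

Request:
{"name": "jog_arm", "arguments": {
  "moves": [
    {"tx": -1,"ty": 30,"tz": 0,"twist": 7.5,"jaw": 0},
    {"tx": -3,"ty": 60,"tz": 0,"twist": 15,"jaw": 0},
    {"tx": -4,"ty": 90,"tz": 0,"twist": 22.5,"jaw": 0},
    {"tx": -6,"ty": 120,"tz": 0,"twist": 30,"jaw": 0},
    {"tx": -7,"ty": 150,"tz": 0,"twist": 37.5,"jaw": 0}
  ]
}}

```text
time: 9.05
tool_pos: [0.5311, 0.0638, 0.2255]
orientation: [[0.525, 0.851, -0.001], [0.851, -0.525, 0.0], [-0.0, -0.001, -1.0]]
wrist_force: [0.7, -0.3, 0.0]
opening: 0.0858
grip_force: 0.0
```

Request:
{"name": "jog_arm", "arguments": {
  "moves": [
    {"tx": 0,"ty": 6,"tz": 0,"twist": 8,"jaw": 0},
    {"tx": 0,"ty": 6,"tz": -10,"twist": 16,"jaw": 0},
    {"tx": 0,"ty": 6,"tz": -30,"twist": 17.4,"jaw": 0},
    {"tx": 0,"ty": 6,"tz": -50,"twist": 17.4,"jaw": 0},
    {"tx": 0,"ty": 6,"tz": -60,"twist": 17.4,"jaw": 0}
  ]
}}

```text
time: 9.55
tool_pos: [0.5308, 0.0684, 0.1643]
orientation: [[0.251, 0.968, -0.003], [0.968, -0.251, -0.0], [-0.001, -0.003, -1.0]]
wrist_force: [-0.0, -0.0, 0.5]
opening: 0.0855
grip_force: 0.0
```

Run:
```python
from h import *
o=arm.get_obs();R=o['orientation'];print(o['time'],o['tool_pos'].round(4),np.degrees(np.arctan2(R[1,1],R[0,1])),o['qpos'].round(2))
```

```text
9.55 [0.5308 0.0684 0.1643] -14.564336909251109 [-0.09  0.74 -0.18  1.71  0.18  0.71 -0.62]
```

Request:
{"name": "jog_arm", "arguments": {
  "moves": [
    {"tx": 0,"ty": 0,"tz": -25,"twist": 0,"jaw": 0},
    {"tx": 0,"ty": 0,"tz": -50,"twist": 0,"jaw": 0},
    {"tx": 0,"ty": 0,"tz": -70,"twist": 0,"jaw": 0},
    {"tx": 0,"ty": 0,"tz": -80,"twist": 0,"jaw": 0},
    {"tx": 0,"ty": 0,"tz": -82,"twist": 0,"jaw": 0}
  ]
}}

```text
time: 10.05
tool_pos: [0.5313, 0.0685, 0.0835]
orientation: [[0.251, 0.968, -0.001], [0.968, -0.251, -0.0], [-0.001, -0.001, -1.0]]
wrist_force: [0.9, 0.7, 0.2]
opening: 0.0854
grip_force: 0.0
```

Request:
{"name": "jog_arm", "arguments": {
  "moves": [
    {"tx": 0,"ty": 0,"tz": 0,"twist": 0,"jaw": 0.3},
    {"tx": 0,"ty": 0,"tz": 0,"twist": 0,"jaw": 0.45},
    {"tx": 0,"ty": 0,"tz": 0,"twist": 0,"jaw": 0.7},
    {"tx": 0,"ty": 0,"tz": 0,"twist": 0,"jaw": 0.7},
    {"tx": 0,"ty": 0,"tz": 0,"twist": 0,"jaw": 0.7}
  ],
  "squeeze": 30
}}

```text
time: 10.55
tool_pos: [0.5313, 0.0686, 0.0851]
orientation: [[0.251, 0.968, -0.0], [0.968, -0.251, 0.0], [0.0, -0.0, -1.0]]
wrist_force: [-5.0, 1.0, 11.4]
opening: 0.0437
grip_force: 29.4
```

Request:
{"name": "jog_arm", "arguments": {
  "moves": [
    {"tx": 0,"ty": 0,"tz": 0,"twist": 2,"jaw": 0.7},
    {"tx": 0,"ty": 0,"tz": 0,"twist": 6,"jaw": 0.7},
    {"tx": 0,"ty": 0,"tz": 0,"twist": 10,"jaw": 0.7},
    {"tx": 0,"ty": 0,"tz": 0,"twist": 14,"jaw": 0.7},
    {"tx": 0,"ty": 0,"tz": 0,"twist": 17,"jaw": 0.7}
  ],
  "squeeze": 50
}}

```text
time: 11.05
tool_pos: [0.5314, 0.0692, 0.0852]
orientation: [[-0.046, 0.999, 0.0], [0.999, 0.046, 0.001], [0.001, 0.0, -1.0]]
wrist_force: [-6.5, 4.0, 14.2]
opening: 0.0433
grip_force: 48.8
```

```bash
cat > s.py <<'E'
from h import *
o=arm.get_obs();R=o['orientation'];print(o['time'],o['tool_pos'].round(4),'ang',np.degrees(np.arctan2(R[1,1],R[0,1])).round(2),o['moment'].round(2),o['wrist_force'].round(1),o['qpos'].round(2))
E
python3 s.py
```

```text
11.05 [0.5314 0.0692 0.0852] ang 2.62 [ 0.89  1.62 -0.12] [-6.5  4.  14.2] [-0.07  0.87 -0.22  1.78  0.33  0.53 -0.46]
```

Request:
{"name": "jog_arm", "arguments": {
  "moves": [
    {"tx": 0,"ty": 0,"tz": 0,"twist": 3,"jaw": 0.7},
    {"tx": 0,"ty": 0,"tz": 0,"twist": 6,"jaw": 0.7},
    {"tx": 0,"ty": 0,"tz": 0,"twist": 8,"jaw": 0.7},
    {"tx": 0,"ty": 0,"tz": 0,"twist": 8,"jaw": 0.7}
  ]
}}

```text
time: 11.45
tool_pos: [0.5313, 0.0691, 0.0852]
orientation: [[-0.183, 0.983, -0.0], [0.983, 0.183, 0.001], [0.001, 0.0, -1.0]]
wrist_force: [-6.6, 2.9, 14.4]
opening: 0.0432
grip_force: 48.8
```

```bash
python3 s.py
```

```text
11.45 [0.5313 0.0691 0.0852] ang 10.53 [0.73 1.65 0.03] [-6.6  2.9 14.4] [-0.05  0.87 -0.25  1.78  0.38  0.54 -0.37]
```

CCW is past 23° with no resisting torque, so it's a normal thread. I'll keep turning to about 65°.

Request:
{"name": "jog_arm", "arguments": {
  "moves": [
    {"tx": 0,"ty": 0,"tz": 0,"twist": 6,"jaw": 0.7},
    {"tx": 0,"ty": 0,"tz": 0,"twist": 12,"jaw": 0.7},
    {"tx": 0,"ty": 0,"tz": 0,"twist": 18,"jaw": 0.7},
    {"tx": 0,"ty": 0,"tz": 0,"twist": 24,"jaw": 0.7},
    {"tx": 0,"ty": 0,"tz": 0,"twist": 30,"jaw": 0.7}
  ]
}}

```text
time: 11.95
tool_pos: [0.5316, 0.0689, 0.0852]
orientation: [[-0.652, 0.758, 0.001], [0.758, 0.652, 0.0], [-0.0, 0.001, -1.0]]
wrist_force: [-5.6, 2.5, 11.2]
opening: 0.0428
grip_force: 49.1
```

Request:
{"name": "jog_arm", "arguments": {
  "moves": [
    {"tx": 0,"ty": 0,"tz": 0,"twist": 6,"jaw": 0.7},
    {"tx": 0,"ty": 0,"tz": 0,"twist": 12,"jaw": 0.7},
    {"tx": 0,"ty": 0,"tz": 0,"twist": 12,"jaw": 0.7}
  ]
}}

```text
time: 12.25
tool_pos: [0.5317, 0.0689, 0.0852]
orientation: [[-0.795, 0.606, 0.001], [0.606, 0.795, 0.0], [-0.0, 0.001, -1.0]]
wrist_force: [-5.2, 1.8, 12.7]
opening: 0.043
grip_force: 49.3
```

```bash
python3 s.py
python3 - <<'E'
from h import *
a,d=shot('scene');cv2.imwrite('pics/e.png',cv2.resize(a[110:220,280:410],(650,550),interpolation=cv2.INTER_CUBIC)[:,:,::-1])
E
```

```text
12.25 [0.5317 0.0689 0.0852] ang 52.67 [0.3  1.09 0.09] [-5.2  1.8 12.7] [ 0.05  0.9  -0.45  1.77  0.63  0.62  0.14]
```

View pics/e.png

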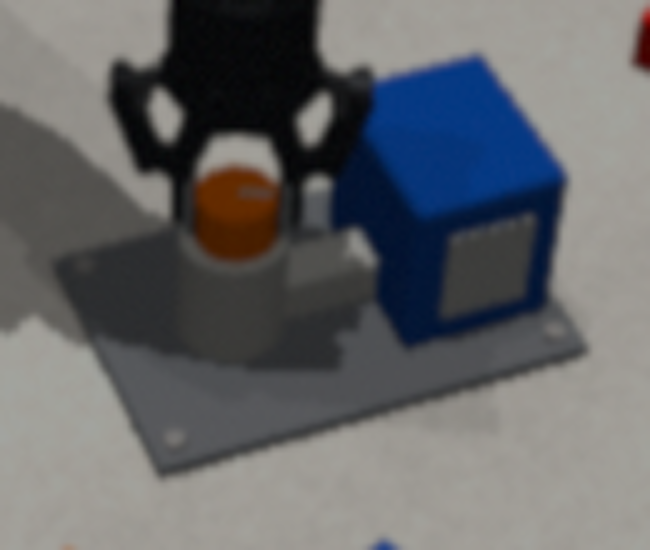

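The mark now points right, at about (262,192), so the cap has turned roughly 67° with the fingers. I'll lift gently and check the force.

Request:
{"name": "jog_arm", "arguments": {
  "moves": [
    {"tx": 0,"ty": 0,"tz": 2,"twist": 0,"jaw": 0.7},
    {"tx": 0,"ty": 0,"tz": 4,"twist": 0,"jaw": 0.7},
    {"tx": 0,"ty": 0,"tz": 7,"twist": 0,"jaw": 0.7},
    {"tx": 0,"ty": 0,"tz": 10,"twist": 0,"jaw": 0.7},
    {"tx": 0,"ty": 0,"tz": 10,"twist": 0,"jaw": 0.7}
  ]
}}

```text
time: 12.8
tool_pos: [0.5317, 0.0685, 0.0947]
orientation: [[-0.793, 0.61, 0.0], [0.61, 0.793, -0.0], [-0.0, -0.0, -1.0]]
wrist_force: [-2.6, 0.7, 1.5]
opening: 0.0429
grip_force: 51.2
```

Request:
{"name": "jog_arm", "arguments": {
  "moves": [
    {"tx": 0,"ty": 0,"tz": 10,"twist": 0,"jaw": 0.7},
    {"tx": 0,"ty": 0,"tz": 25,"twist": 0,"jaw": 0.7},
    {"tx": 0,"ty": 0,"tz": 45,"twist": 0,"jaw": 0.7},
    {"tx": 0,"ty": 0,"tz": 65,"twist": 0,"jaw": 0.7},
    {"tx": 0,"ty": 0,"tz": 85,"twist": 0,"jaw": 0.7}
  ]
}}

```text
time: 13.3
tool_pos: [0.5318, 0.0685, 0.1808]
orientation: [[-0.793, 0.61, 0.001], [0.61, 0.793, 0.0], [-0.0, 0.001, -1.0]]
wrist_force: [0.5, 0.8, -0.1]
opening: 0.0432
grip_force: 51.2
```

Request:
{"name": "jog_arm", "arguments": {
  "moves": [
    {"tx": 0,"ty": 0,"tz": 20,"twist": 0,"jaw": 0.7},
    {"tx": 0,"ty": 0,"tz": 40,"twist": 0,"jaw": 0.7},
    {"tx": 0,"ty": 0,"tz": 52,"twist": 0,"jaw": 0.7},
    {"tx": 0,"ty": 0,"tz": 55,"twist": 0,"jaw": 0.7},
    {"tx": 0,"ty": 0,"tz": 55,"twist": 0,"jaw": 0.7}
  ]
}}

```text
time: 13.8
tool_pos: [0.5318, 0.0685, 0.2346]
orientation: [[-0.793, 0.61, 0.001], [0.61, 0.793, -0.0], [-0.001, 0.0, -1.0]]
wrist_force: [-0.2, 0.4, -1.3]
opening: 0.043
grip_force: 51.2
```

```bash
python3 s.py
python3 - <<'E'
from h import *
a,d=shot('scene');cv2.imwrite('pics/f.png',cv2.resize(a[40:300,100:440],(780,596),interpolation=cv2.INTER_CUBIC)[:,:,::-1])
P=cloud('scene',d);h=cv2.cvtColor(a,cv2.COLOR_RGB2HSV)
m=(abs(P[...,0]-.532)<.04)&(abs(P[...,1]-.068)<.04)&(P[...,2]>.12)&(h[...,0]>4)&(h[...,0]<18)&(h[...,1]>140)
print(P[m].min(0),P[m].max(0))
E
```

```text
13.8 [0.5318 0.0685 0.2346] ang 52.42 [ 0.07 -0.02  0.  ] [-0.2  0.4 -1.3] [ 0.13  0.69 -0.6   1.61  0.45  0.98  0.3 ]
[0.50931847 0.04619985 0.23178301] [0.55577642 0.0855247  0.26408255]
```

View pics/f.png

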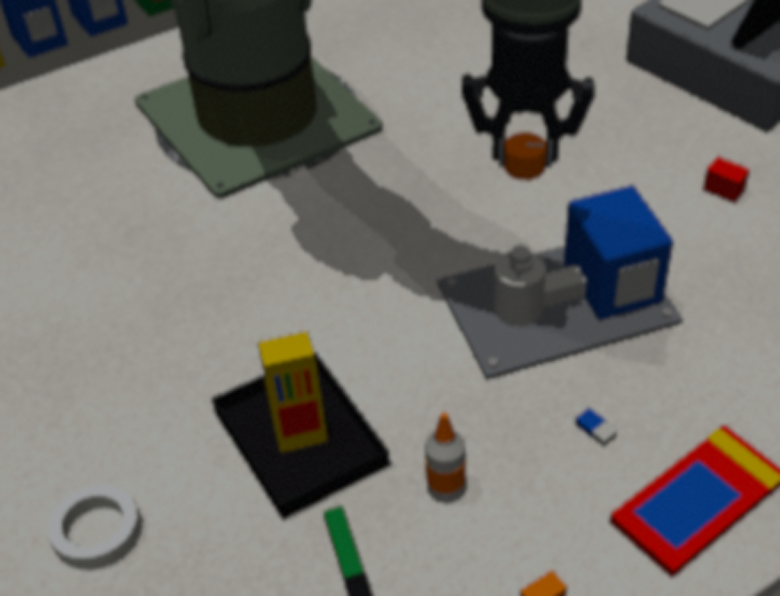

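The cap is held upright at (525,155), with its underside at about 0.231 m. The bare neck shows at (520,258), the carton stands in the tray at (295,395), and the other goods haven't moved.

```bash
python3 -c "
from cell import arm
print(arm.hand_in())"
```

```text
the job is handed in; nothing more can be done
None
```

I handed the job in at about 14 s: the carton stands upright and released in the tray, and the cap came off counter-clockwise (normal thread) and is held upright about 15 cm above its seat, with no other goods visibly moved.

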